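# Set out a hinge-fitting job on the spectacle maker's bench

### The arm

A 6-joint arm with a two-finger parallel gripper is mounted at the origin on the work surface. World frame = base frame: x ahead of the robot, y to its left, z up, the work surface at z = 0. Lengths are in m, angles in rad, forces in N, time in s.
With the tool pointing down it reaches from about 0.35 to 0.875 m from the base axis. Payload 15.5 kg.
Tool frame: the origin (TCP) lies between the finger pads; the fingertips stand 22 mm ahead of it and the grasp point (between the pads) lies 3 mm ahead of it; z points along the fingers, x is the direction in which the jaws open and shut, and the axes are right-handed (so a half turn about z gives the same grasp; the last joint's range is limited). The gripper opens to 85 mm and grips with 20 to 120 N. Pads are 22 mm wide; open, the fingers measure 114 mm over their backs; the gripper's body (76 mm by 85 mm) begins 54 mm behind the grasp point. The pads swing forward as they close: fully open they stand 13 mm farther back than shut.
Start: joints at [-0.096, 0.494, 1.345, -0, 1.302, -0.096], TCP at [0.625, 0, 0.253] pointing down, gripper open.
Joint ranges: [-2.91, 2.91], [-0.82, 2.16], [0.22, 2.67], [-1.22, 4.37], [0.12, 2.79], [-3.08, 3.08]. Speed limits (rad/s): [1.89, 1.89, 2.57, 3.01, 3.01, 3.01].

### API

Orientations are given as a rotation vector (axis times angle).
In Python, from workcell import * gives the robot as it stands. The module is installed in compiled form; this text tells all that it offers.
- The arm moves only by the shell command python3 -m jog 'ROWS' [OPENING] [FORCE]. ROWS is JSON, a list that holds one entry, the list of rows, each a list of 4 numbers: the shift along the tool's x, y, z in units of 0.03 m (1.0 is 0.03 m), then the turn about the tool's z in units of 180 degrees (1.0 is 180 degrees). In form: [[[dx, dy, dz, turn], ...]]. A call has 1 to 20 rows; each row shifts and turns the commanded pose from where the row before left it, along the tool's axes as they then stand; what a row does not reach is not made up. A row lasts 1/12 s, in which the tool goes at most 41.7 mm and 7.16 degrees, less where a joint would pass 70% of its speed; a pose out of reach is approached as far as the arm can. A call with a number of a shift or a turn outside -1 to 1 is refused whole. A call with a gripper value outside its range is refused whole. OPENING is the opening, from -1 (shut) to 1 (fully open), set as the call begins (- or left out, the last holds). The fingers move at their own pace and stop on an object; FORCE is the grip in N (left out, the last holds). Time passes only in rows, so rows that do not move let the fingers close. It gives the time, the measured TCP pose, the force and the opening at its end, in the units of the state.
- get_obs(): the state, without advancing time (a new reading comes with each control period).
- get_image(name): name is "scene" or "side" or "wrist"; returns a dict with "frame" (420x560x3 uint8, red, green, blue), "range_z" (420x560 float32, m along the optical axis (not along the pixel's ray), 0 where there is no reading), "fov_y" (degrees; the focal length in pixels is half the picture's height over the tangent of half this angle, whatever the lens; pixels are square), "cx", "cy" (the principal point, pixels), "k1" (the pictures are not rectified: a ray, as slopes to the right and down, at radius r is drawn at 1 + k1 r^2 times it, then the intrinsics apply), "cam_to_world" (4x4, takes a point from camera to world coordinates). Camera axes: x right, y down, z forward; pixel columns grow to the right and rows downward; lengths in m; the calibration is good to about 2 mm. A picture is of the moment at which its call begins.
- finish_job(): hands the job in, once; it reports no verdict.
The state is a dict: "time": time; "joints": joint angles; "qvel": joint speeds; "joint_efforts": joint torques, N m; "position": TCP position; "tool_rot": TCP orientation; "contact_force": force on the tool from outside, world axes, zero at the start; "torque": the same for the moment, N m; "opening": finger opening in m.
Only numpy, scipy, OpenCV 4.12 (cv2) and the standard library are available. Lean on these libraries where they do the work, as an engineer would, in place of code of your own. Each camera call takes 0.05 s, during which the arm holds its last target. There are 200 camera calls.

### The job

Set the bench out for fitting hinges: lay the spectacle frame front flat in the middle of the felt pad and square with it, and pull the three nested steel pots apart. Stand the wide dish (its screws are counted by weight) on the middle of the scale's pan, the middle-sized cup for the hinges on the bench in the middle of the gap between pad and vice, opposite the middle of the pad, and the tall narrow pot for hand tools on the bench behind the pad (the side away from the robot), opposite its middle and about 20 mm clear of it. Keep the pots upright, and leave the mug, the jar and the screwdriver where they are.

Things in the scene. Friction and masses are not known exactly. Their poses are not given: they have to be found in the camera images.
- front: Spectacle frame front, no arms or lenses, dark horn-brown, flat on the bench: 142 mm wide (its y), 7 mm thick, outline from x = -25 to +19 mm, 22 g. Origin: underside, middle of the bridge; x points to the brow edge (away from the robot within 0.35 rad at the start), z up. The bridge is a solid bar between the lens openings, 23 mm long along y, 10 mm across along x: grip it there, closing along x
- dish: Wide shallow round steel dish, the outermost of the nest: 68 mm outer diameter, 25 mm high, straight wall 2.5 mm, floor 3 mm. Origin: centre of its underside, z up. At the start it stands on the bench behind the pad, on the left or the right, with the cup standing in it. 90 g
- cup: Middle-sized round steel cup: 52 mm outer diameter, 40 mm high, straight wall 2.5 mm, floor 3 mm. Origin: centre of its underside, z up. At the start it stands loosely on the dish's floor, its rim 18 mm above the dish's rim, with the tall pot in it. 70 g
- pot: Tall narrow round steel pot: 36 mm outer diameter, 55 mm high, straight wall 2.5 mm, floor 3 mm. Origin: centre of its underside, z up. At the start it stands loosely on the cup's floor, its rim 18 mm above the cup's rim and 61 mm above the bench. 60 g
- pad: Grey felt bench pad, fixed on the bench in front of the robot: 100 mm deep (its x, away from the robot), 200 mm wide (its y, to the left), 6 mm thick. Origin: centre of its underside
- vice: Small grey bench vice on a wooden board, fixed, left or right of the pad. Origin: centre of the board's underside; board 140 mm deep (its x, away from the robot), 120 mm wide (its y), 18 mm high; the vice stands on its middle, 98 mm high in all, its iron within 58 mm of the middle in x and 54 mm in y. Between pad and board is an empty gap of about 90 mm
- scale: White bench scale with a steel pan, fixed, on the other side of the pad from the vice. Origin: under the centre of the pan, at bench level; pan 104 mm (its x, away from the robot) by 120 mm (y), rigid, top 40 mm above the bench. The case is 130 mm wide (y), reaches 93 mm towards the robot (-x; display there) and 57 mm the other way, 32 mm high
- mug: White mug, 80 mm diameter, 92 mm high, at the far side of the bench. Origin: centre of its underside; handle to its +y. Leave it alone
- jar: Small closed glass jar with a steel lid, 52 mm diameter, 55 mm high, on the bench at the far left. Origin: centre of its underside. Leave it alone
- driver: Screwdriver with black handle lying behind the pad, between nest and frame front, 120 mm long (its x, blade to +x), up to 25 mm thick. Origin: under its middle. Leave it alone
Not all that is in view belongs to the job. Leave any orange or red look-alike of the dish alone.

How it is judged:
At the end, for the whole second after the job is handed in: Front flat on pad, within 13 mm of its centre and 0.15 rad of square; dish on pan within 15 mm of its centre; cup on bench between pad and vice, 3 mm clear of both, within 25 mm of the pad's x = 0; pot on bench 3 to 39 mm behind the pad, within 18 mm of its y = 0; all upright, released, at rest (horizontal distance between front and pad below 0.013 m and angle between the y axis of front and the y axis of pad, either way round below 0.15 rad and z of front in the frame of pad between 0.003 and 0.01 m and angle between each of front, dish, cup, pot's own z axis and vertical below 0.1 rad and linear speed of each of front, dish, cup, pot below 0.02 m/s and horizontal distance between dish and scale below 0.015 m and z of dish in the frame of scale between 0.036 and 0.045 m and (y of cup in the frame of pad above 0.129 m or y of cup in the frame of pad below -0.129 m) and (y of cup in the frame of vice above 0.089 m or y of cup in the frame of vice below -0.089 m) and horizontal distance between cup and vice below 0.15 m and horizontal distance between cup and pad below 0.19 m and x of cup in the frame of pad between -0.025 and 0.025 m and height (world z) of each of cup, pot below 0.006 m and x of pot in the frame of pad between 0.071 and 0.107 m and y of pot in the frame of pad between -0.018 and 0.018 m); the robot touches nothing.
It fails at once if a pot is tipped over (angle between any of dish, cup, pot's own z axis and vertical above 0.7 rad).
It fails at once if the mug, the jar or the screwdriver are moved by more than 20 mm (distance of any of mug, jar, driver from where it was at the start of the episode above 0.02 m).
It also fails if it takes over 112 s, if anything falls off the work surface, if the arm or the gripper's body presses on something with over 40 N, if the wrist force passes 120 N, or if a joint passes its speed limit or range.

## Working session

There is one attempt and no reset: what is moved stays moved. The work goes in short steps, Python scripts to look and compute and a shell command to move; the robot and the scene stay as the last step left them, time stands still between calls to the robot, and variables do not carry over. Pictures are saved under pics/ and viewed, and the job is handed in when it is done.

```bash
mkdir -p pics
cat > h.py <<'E'
from workcell import *
import numpy as np, cv2
def save(im,n): cv2.imwrite(f'pics/{n}.png',im['frame'][:,:,::-1])
def cloud(im):
    H,W=im['range_z'].shape; f=H/2/np.tan(np.radians(im['fov_y'])/2)
    K=np.array([[f,0,im['cx']],[0,f,im['cy']],[0,0,1]])
    v,u=np.mgrid[:H,:W]; p=cv2.undistortPoints(np.stack([u,v],-1).reshape(-1,1,2).astype(np.float64),K,np.array([im['k1'],0,0,0,0.])).reshape(H,W,2)
    d=np.dstack([p,np.ones((H,W))]); T=im['cam_to_world']
    R=d@T[:3,:3].T
    return T[:3,3]+R*im['range_z'][...,None], R, T[:3,3]
def plane(R,o,z): return o+R*((z-o[2])/R[...,2])[...,None]
E
python3 - <<'E'
from h import *
print(get_obs())
for n in ('scene','side','wrist'):
    im=get_image(n); save(im,n+'0'); print(n,im['fov_y'],im['k1'],im['cam_to_world'].round(3).tolist())
    np.savez(f'pics/{n}0.npz',**im)
E
```

```text
{'time': 0.0, 'joints': array([-9.55073871e-02,  4.94210668e-01,  1.34618159e+00,  1.33924295e-05,
        1.30248986e+00, -9.55099004e-02]), 'qvel': array([-0.00072665,  0.00047132, -0.00072978, -0.00088641,  0.00044945,
        0.0004958 ]), 'joint_efforts': array([-2.68344644e-03, -8.82162237e+01, -3.83866239e+01, -4.40739132e-04,
        1.02696815e-02,  1.38197843e-04]), 'position': array([6.24643733e-01, 3.67780010e-05, 2.52666054e-01]), 'tool_rot': array([-3.14145619e+00,  1.64184587e-06,  2.01422798e-03]), 'contact_force': array([-0.31271703, -0.27143705,  0.34963746]), 'torque': array([ 0.00322585, -0.01471148,  0.03534427]), 'opening': 0.08545721941019889}
scene 57.92096816603996 0.006941800049250201 [[0.664, 0.648, -0.373, 1.001], [0.748, -0.583, 0.318, -0.286], [-0.011, -0.49, -0.872, 0.896], [0.0, 0.0, 0.0, 1.0]]
side 55.5098602053895 -0.057860019801238526 [[0.774, -0.432, 0.463, 0.225], [-0.633, -0.519, 0.574, -0.475], [-0.008, -0.738, -0.675, 0.606], [0.0, 0.0, 0.0, 1.0]]
wrist 62.82845997365048 -0.01866807515437844 [[1.0, 0.0, -0.002, 0.625], [-0.0, -0.966, -0.26, 0.066], [-0.002, 0.26, -0.966, 0.373], [0.0, 0.0, 0.0, 1.0]]
```

View pics/scene0.png

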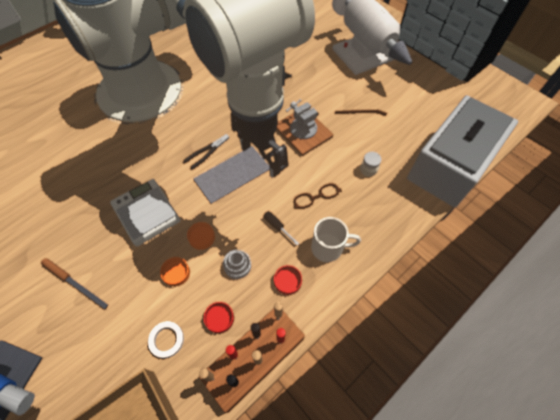

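View pics/side0.png

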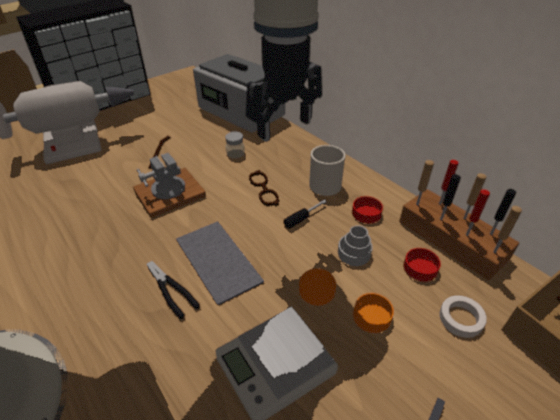

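View pics/wrist0.png

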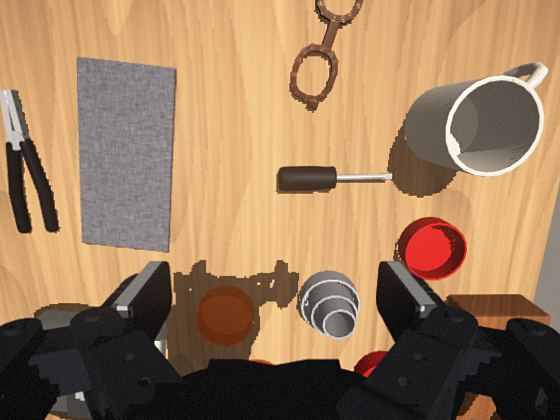

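Vice is left of the pad and the scale right. The nest is behind the pad on the right: scene (236,262), side (357,245), wrist (330,305). The front is at wrist (325,50), with the screwdriver in between. Next I measure them.

Run:
```python
from h import *
for n in ('scene','side','wrist'):
    im=dict(np.load(f'pics/{n}0.npz')); P,R,o=cloud(im); hsv=cv2.cvtColor(im['frame'],cv2.COLOR_RGB2HSV); Z=P[...,2]; ok=im['range_z']>0
    print(n,'bench z med',np.median(Z[ok&(abs(Z)<.02)]).round(4))
    X,Y=P[...,0],P[...,1]
    def rect(m,name,z):
        m=cv2.morphologyEx(m.astype(np.uint8),cv2.MORPH_OPEN,np.ones((3,3)))
        k,l,s,c=cv2.connectedComponentsWithStats(m)
        if k<2: return
        i=1+s[1:,4].argmax(); Q=plane(R,o,z)[l==i][:,:2].astype(np.float32)
        print(name,s[i].tolist(),'z',np.median(Z[(l==i)&ok]).round(4),cv2.minAreaRect(Q*1000),)
    h,s_,v=[hsv[...,i] for i in range(3)]
    near=ok&(X>.3)&(X<.85)&(abs(Y)<.45)
    rect(near&(s_<50)&(Z<.013)&(Z>-.01)&(v>40)&(X<.62)&(abs(Y)<.2),'pad',.006)
    rect(near&(Z>.035)&(Z<.046)&(Y<-.1)&(X<.6),'pan',.04)
    rect(near&(Z>.012)&(Z<.024)&(Y>.1)&(X<.65),'board',.018)
    # nest
    b=near&(s_<80)&(X>.55)&(X<.8)&(Y>-.25)&(Y<-.03)
    for z,r in ((.061,18),(.046,26),(.025,34)):
        m=b&(abs(Z-z)<.003); 
        if m.sum()>20: (c,rr)=cv2.minEnclosingCircle((P[m][:,:2]*1000).astype(np.float32)); print('rim',z,m.sum(),c,rr, np.median(P[m],0).round(4))
    m=near&(v<130)&(s_>70)&(h<20)&(Z<.015)&(Y>.03)&(X>.56)&(X<.8)
    rect(m,'front',.007)
    for nm,m in (('high',near&(Z>.07)&(X>.7)),('obj>12mm',near&(Z>.012)&(Z<.07)&(X>.55))):
        k,l,s,c=cv2.connectedComponentsWithStats(m.astype(np.uint8))
        for i in range(1,k):
            if s[i,4]>80: q=P[l==i]; print(nm,s[i].tolist(),q.min(0).round(3),q.max(0).round(3))
```

```text
scene bench z med 0.0004
pad [195, 147, 74, 55, 1955] z 0.0056 ((463.8507385253906, 20.424819946289062), (198.23414611816406, 96.67140197753906), 83.59375762939453)
pan [117, 189, 58, 51, 1666] z 0.0397 ((430.90899658203125, -233.79690551757812), (119.29196166992188, 105.1932373046875), 83.46783447265625)
board [277, 114, 56, 40, 883] z 0.0181 ((490.54168701171875, 270.0687561035156), (125.00775909423828, 145.3545684814453), 83.44400024414062)
rim 0.061 50 (691.3048095703125, -143.4884033203125) 17.644193649291992 [ 0.6898 -0.1442  0.06  ]
rim 0.046 46 (690.1314086914062, -144.7514190673828) 25.554716110229492 [ 0.69   -0.1462  0.0451]
rim 0.025 125 (687.7838134765625, -143.23788452148438) 33.941280364990234 [ 0.693  -0.1466  0.0242]
front [389, 157, 27, 32, 274] z 0.0004 ((786.5704345703125, 379.088623046875), (24.811800003051758, 134.6606903076172), 9.750468254089355)
high [413, 130, 45, 45, 966] [0.79  0.365 0.07 ] [0.85  0.45  0.151]
high [313, 218, 46, 35, 438] [0.761 0.017 0.07 ] [0.849 0.107 0.096]
obj>12mm [301, 132, 32, 23, 124] [0.55  0.206 0.012] [0.563 0.324 0.022]
obj>12
[... 4192 characters left out ...]

obj>12mm [408, 80, 64, 90, 1896] [0.761 0.02  0.012] [0.791 0.097 0.07 ]
obj>12mm [457, 83, 64, 86, 3158] [0.802 0.023 0.012] [0.839 0.095 0.07 ]
obj>12mm [278, 166, 114, 25, 1664] [ 0.629 -0.009  0.012] [0.749 0.017 0.027]
obj>12mm [401, 220, 66, 61, 1091] [ 0.767 -0.109  0.012] [ 0.835 -0.042  0.027]
obj>12mm [300, 275, 60, 64, 2715] [ 0.655 -0.17   0.012] [ 0.722 -0.107  0.062]
obj>12mm [208, 290, 46, 57, 701] [ 0.55  -0.196  0.012] [ 0.6   -0.128  0.026]
obj>12mm [452, 298, 32, 28, 317] [ 0.834 -0.151  0.012] [ 0.85  -0.138  0.051]
obj>12mm [358, 357, 25, 19, 195] [ 0.73  -0.242  0.012] [ 0.758 -0.218  0.026]
obj>12mm [456, 392, 14, 28, 174] [ 0.84  -0.279  0.047] [ 0.85  -0.238  0.051]
```

```bash
python3 -m jog '[[[0.24,-0.5,0,0],[0.24,-0.5,0,0],[0.24,-0.5,0,0],[0.24,-0.5,0,0],[0.24,-0.5,0,0],[0.24,-0.5,0,0],[0.24,-0.5,0,0],[0,0,0,0],[0,0,0,0],[0,0,0,0]]]'
python3 - <<'E'
from h import *
im=get_image('wrist'); save(im,'w1'); np.savez('pics/w1.npz',**im)
E
```

```text
time: 0.98
position: [0.6753, 0.1053, 0.2531]
tool_rot: [3.141, 0.001, -0.001]
contact_force: [-0.0, 0.5, -0.3]
opening: 0.0856
```

View pics/w1.png

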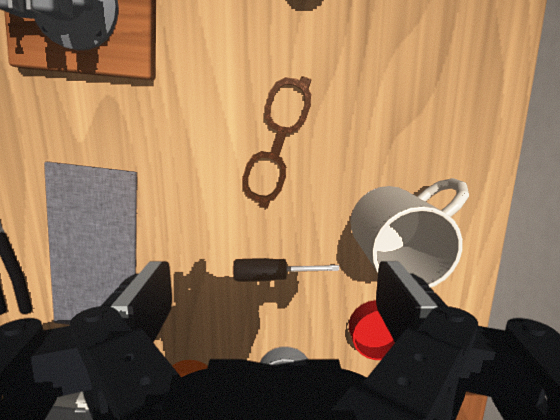

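The front is fully visible, with its bridge at about (278,142) and its lens openings at (288,105) and (264,177).

Run:
```python
from h import *
im=dict(np.load('pics/w1.npz')); P,R,o=cloud(im); hsv=cv2.cvtColor(im['frame'],cv2.COLOR_RGB2HSV)
Q=plane(R,o,.007); m=np.zeros(hsv.shape[:2],np.uint8); m[70:212,235:320]=(hsv[70:212,235:320,2]<125)*255
cs,hi=cv2.findContours(m,cv2.RETR_CCOMP,cv2.CHAIN_APPROX_NONE)
holes=[]
for c,h in zip(cs,hi[0]):
    a=cv2.contourArea(c)
    if a<150: continue
    q=Q[c[:,0,1],c[:,0,0],:2].astype(np.float32)*1000
    M=cv2.moments(q.reshape(-1,1,2)); ce=np.array([M['m10'],M['m01']])/M['m00']
    print('hole' if h[3]>=0 else 'outer',a,ce.round(1),cv2.minAreaRect(q))
    if h[3]>=0: holes.append(ce)
holes=sorted(holes,key=lambda c:-c[1]); d=holes[0]-holes[1]; print('yaw',np.arctan2(-d[0],d[1]),'mid',(holes[0]+holes[1])/2,'dist',np.hypot(*d))
mm=m>0; print('z',np.median(P[mm][:,2]))
yaw=np.arctan2(-d[0],d[1]); ex=np.array([np.cos(yaw),np.sin(yaw)]);ey=np.array([-ex[1],ex[0]])
q=(Q[mm][:,:2]*1000-(holes[0]+holes[1])/2); u=q@ex; v=q@ey
print('x,y range',u.min(),u.max(),v.min(),v.max()); b=abs(v)<7; print('bridge x',np.percentile(u[b],[2,50,98]))
```

```text
outer 3908.5 [677.1 145.4] ((676.8629760742188, 145.34494018554688), (141.3199462890625, 43.652496337890625), 71.65235137939453)
hole 955.0 [664.2 108.8] ((664.30419921875, 108.83145141601562), (40.47625732421875, 34.67991638183594), 63.48555374145508)
hole 1104.5 [688.5 181.2] ((688.5853271484375, 181.16793823242188), (41.39363479614258, 34.211002349853516), 68.54768371582031)
yaw -0.32355353970481426 mid [676.33827039 144.98393257] dist 76.37837602615706
z 0.006622511576925616
x,y range -21.57365934634702 22.092506921260313 -70.11155109078972 71.19875476718053
bridge x [-1.40977942  3.22708971  7.87309831]
```

```bash
python3 -m jog '[[[0.07,-0.65,0,0],[0.07,-0.64,0,0],[0,0,0.5,0.034],[0,0,0.6,0.034],[0,0,0.8,0.034],[0,0,0.8,0],[0,0,0.8,0],[0,0,0.8,0],[0,0,0.8,0],[0,0,0,0],[0,0,0,0],[0,0,0,0]]]' -0.25 20
python3 - <<'E'
from h import *
im=get_image('wrist'); save(im,'w2'); print(get_obs()['position'],get_obs()['tool_rot'])
E
```

```text
time: 2.03
position: [0.6803, 0.1435, 0.1018]
tool_rot: [-3.101, 0.502, -0.002]
contact_force: [-0.1, 0.3, 0.8]
opening: 0.0318
[0.68054727 0.14359941 0.10219793] [-3.10059454  0.50158732 -0.0036908 ]
```

View pics/w2.png

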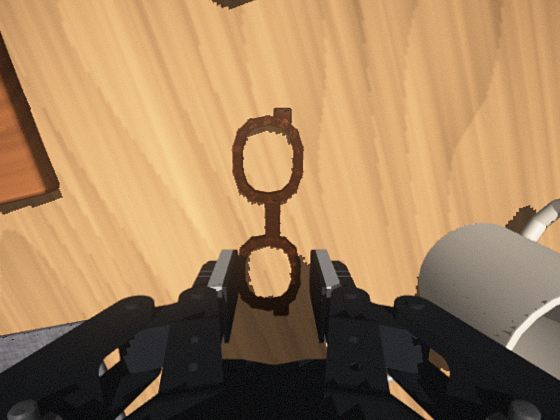

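```bash
python3 - <<'E'
from h import *
im=get_image('wrist'); P,R,o=cloud(im); Q=plane(R,o,.007)
for v,u in ((218,272),(201,272),(235,272)): print(P[v,u].round(4),Q[v,u].round(4))
E
python3 -m jog '[[[0,0,0.7,0],[0,0,0.7,0],[0,0,0.6,0],[0,0,0.3,0],[0,0,0,0],[0,0,0,0]]]'
```

```text
[0.6805 0.1464 0.0069] [0.6805 0.1464 0.007 ]
[0.6842 0.1572 0.0071] [0.6842 0.1572 0.007 ]
[0.6768 0.1351 0.0065] [0.6768 0.1352 0.007 ]
time: 2.63
position: [0.6801, 0.1438, 0.0322]
tool_rot: [-3.101, 0.501, -0.001]
contact_force: [0.1, 0.5, 0.1]
opening: 0.032
```

```bash
python3 -m jog '[[[0,-0.05,0.14,0],[0,0,0.13,0],[0,0,0,0],[0,0,0,0]]]'
python3 -m jog '[[[0,0,0,0],[0,0,0,0],[0,0,0,0],[0,0,0,0],[0,0,0,0],[0,0,0,0],[0,0,0,0],[0,0,0,0]]]' -1 30
python3 -m jog '[[[0,0,-0.2,0],[0,0,-0.5,0],[0,0,-0.5,0],[0,0,0,0],[0,0,0,0],[0,0,0,0]]]'
python3 - <<'E'
from h import *
for n in ('wrist','side'): save(get_image(n),n[0]+'3')
E
```

```text
time: 2.97
position: [0.6801, 0.1452, 0.0234]
tool_rot: [-3.101, 0.501, -0.0]
contact_force: [-0.6, 0.5, 1.0]
opening: 0.0321
time: 3.63
position: [0.6802, 0.1451, 0.0235]
tool_rot: [-3.101, 0.501, -0.001]
contact_force: [-1.1, 0.1, 6.6]
opening: 0.0086
time: 4.13
position: [0.6798, 0.1451, 0.0588]
tool_rot: [3.101, -0.501, -0.001]
contact_force: [-0.1, 0.2, 0.9]
opening: 0.0089
```

View pics/w3.png

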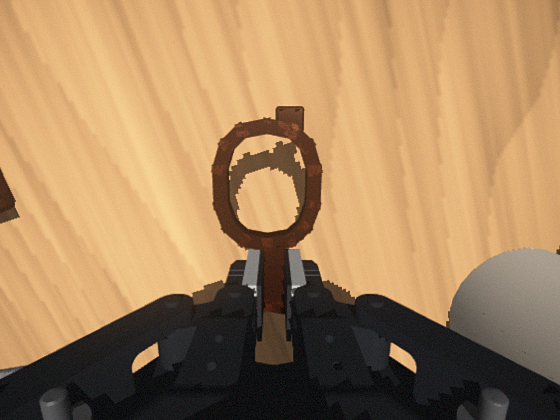

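View pics/s3.png

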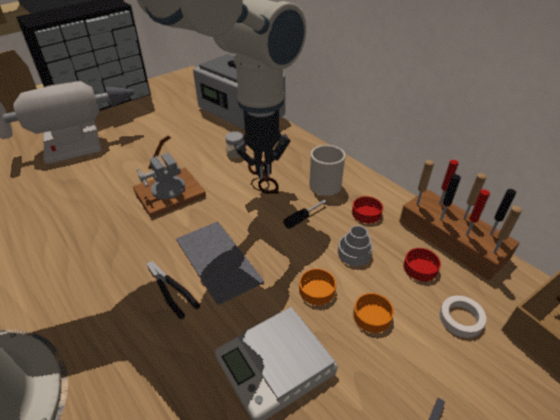

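```bash
python3 -m jog '[[[0,0,0,-0.033],[0,0,0,-0.033],[-0.663,0.496,0,0],[-0.663,0.496,0,0],[-0.663,0.496,0,0],[-0.663,0.496,0,0],[-0.663,0.496,0,0],[-0.663,0.496,0,0],[-0.663,0.496,0,0],[-0.663,0.496,0,0],[-0.663,0.496,0,0],[-0.663,0.496,0,0],[0,0,0,0],[0,0,0,0],[0,0,0,0],[0,0,0,0]]]'
python3 - <<'E'
from h import *
o=get_obs();print(o['position'],o['tool_rot'])
from scipy.spatial.transform import Rotation as Ro
M=Ro.from_rotvec(o['tool_rot']).as_matrix();print('yaw',np.arctan2(M[1,0],M[0,0]))
save(get_image('wrist'),'w4')
E
```

```text
time: 5.57
position: [0.4666, 0.0199, 0.0591]
tool_rot: [-3.137, 0.177, -0.001]
contact_force: [-0.2, 1.1, -0.2]
opening: 0.0086
[0.46655009 0.01991964 0.05905574] [-3.13656538e+00  1.77232426e-01 -1.17418052e-03]
yaw -0.11289048907070119
```

View pics/w4.png

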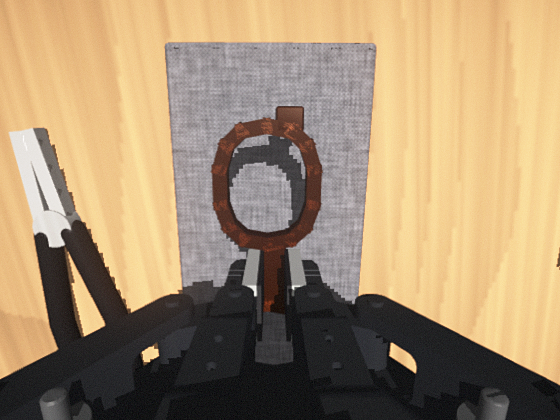

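```bash
python3 -m jog '[[[-0.05,0,0.4,0],[0,0,0.4,0],[0,0,0.18,0],[0,0,0,0],[0,0,0,0]]]'
python3 -m jog '[[[0,0,0,0],[0,0,0,0],[0,0,0,0],[0,0,0,0],[0,0,0,0],[0,0,0,0]]]' -0.25
python3 -m jog '[[[0,0,-0.3,0],[0,0,-0.6,0],[0,0,-0.8,0],[0,0,-0.8,0],[0,0,-0.8,0],[0,0,-0.8,0],[0,0,0,0],[0,0,0,0]]]'
python3 - <<'E'
from h import *
save(get_image('side'),'s5'); im=get_image('wrist'); save(im,'w5')
E
```

```text
time: 6.03
position: [0.4645, 0.0201, 0.0295]
tool_rot: [-3.137, 0.177, 0.0]
contact_force: [-0.5, -0.5, 0.5]
opening: 0.0088
time: 6.53
position: [0.4642, 0.0199, 0.0298]
tool_rot: [3.137, -0.178, 0.0]
contact_force: [-0.1, 0.5, 0.1]
opening: 0.0325
time: 7.2
position: [0.4647, 0.0198, 0.1543]
tool_rot: [3.136, -0.178, 0.005]
contact_force: [-0.1, -0.8, -0.7]
opening: 0.032
```

View pics/w5.png

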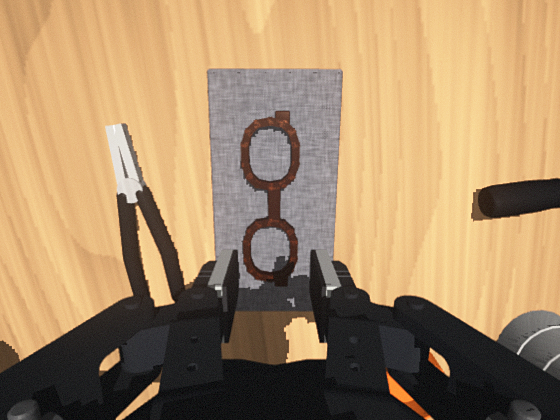

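The front lies square on the pad: bridge at (274,203), pad columns 208–342. Next is the pot.

```bash
python3 -m jog '[[[0.74,0.41,0,0],[0.74,0.41,0,0],[0.74,0.41,0,0],[0.74,0.41,0,0],[0.74,0.41,0,0],[0.74,0.41,0,0],[0.74,0.41,0,0],[0.74,0.41,0,0],[0.74,0.41,0,0],[0.74,0.41,0,0],[0.74,0.41,0,0],[0,0,0,0],[0,0,0,0]]]' 0.3
python3 -m jog '[[[0,0,0,-0.038],[0,0,0,-0.038],[0,0,0,-0.038],[0,0,0,-0.038],[0,0,0,-0.038],[0,0,0,-0.038],[0,0,0,-0.038],[0,0,0,-0.038],[0,0,0,-0.038],[0,0,0,-0.038],[0,0,0,-0.038],[0,0,0,-0.038],[0,0,0,-0.038],[0,0,0,0],[0,0,0,0],[0,0,0,0]]]'
cat > loc.py <<'E'
from h import *
from scipy.spatial.transform import Rotation as Ro
def st():
    o=get_obs();M=Ro.from_rotvec(o['tool_rot']).as_matrix(); y=np.arctan2(M[1,0],M[0,0]); print('t',round(o['time'],1),'pos',o['position'].round(4),'yaw',y.round(4),'op',o['opening'].round(4)); return o['position'],M
def go(x,y,z=None):
    p,M=st(); d=M.T@(np.array([x,y,p[2] if z is None else z])-p); print('units',(d/.03).round(3))
E
python3 - <<'E'
from loc import *
st(); im=get_image('wrist'); save(im,'w6'); save(get_image('side'),'s6'); P,R,o=cloud(im); Z=P[...,2]
for z in (.061,.043,.025):
    m=(abs(Z-z)<.003)&(abs(P[...,0]-.69)<.05)&(abs(P[...,1]+.143)<.05); print(z,m.sum(),cv2.minEnclosingCircle((P[m][:,:2]*1000).astype(np.float32)))
E
```

```text
time: 8.38
position: [0.6915, -0.1427, 0.1507]
tool_rot: [-3.136, 0.179, 0.003]
contact_force: [-0.6, 0.5, -0.7]
opening: 0.0554
time: 9.72
position: [0.691, -0.1417, 0.1523]
tool_rot: [-2.367, -2.065, 0.001]
contact_force: [0.3, 0.1, 0.1]
opening: 0.0554Traceback (most recent call last):
  File "<stdin>", line 2, in <module>
  File "loc.py", line 4, in st
    o=get_obs();M=Ro.from_rotvec(o['tool_rot']).as_matrix(); y=np.arctan2(M[1,0],M[0,0]); print('t',round(o['time'],1),'pos',o['position'].round(4),'yaw',y.round(4),'op',o['opening'].round(4)); return o['position'],M
                                                                                                                                                                          ^^^^^^^^^^^^^^^^^^
AttributeError: 'float' object has no attribute 'round'
```

```bash
sed -i "s/o\['opening'\].round(4)/round(o['opening'],4)/" loc.py
python3 - <<'E'
from loc import *
st(); im=get_image('wrist'); save(im,'w6'); P,R,o=cloud(im); Z=P[...,2]
for z in (.061,.043,.025):
    m=(abs(Z-z)<.003)&(abs(P[...,0]-.69)<.04)&(abs(P[...,1]+.143)<.04); print(z,m.sum(),cv2.minEnclosingCircle((P[m][:,:2]*1000).astype(np.float32)))
E
```

```text
t 9.7 pos [ 0.691  -0.1417  0.1523] yaw 1.4348 op 0.0554
0.061 661 ((692.6475830078125, -141.7471466064453), 18.037485122680664)
0.043 872 ((690.4717407226562, -144.05413818359375), 25.98809051513672)
0.025 1023 ((689.0802001953125, -142.0189971923828), 33.91558837890625)
```

View pics/w6.png

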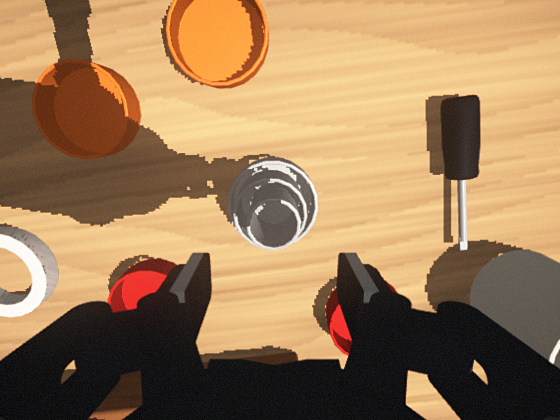

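```bash
python3 -m jog '[[[0,0.04,0.7,0],[0,0,0.7,0],[0,0,0.6,0],[0,0,0.5,0],[0,0,0.3,0],[0,0,0,0],[0,0,0,0]]]'
python3 -m jog '[[[0,0,0,0],[0,0,0,0],[0,0,0,0],[0,0,0,0],[0,0,0,0],[0,0,0,0],[0,0,0,0],[0,0,0,0]]]' -1 30
python3 -m jog '[[[0,0,-0.15,0],[0,0,-0.3,0],[0,0,-0.5,0],[0,0,-0.6,0],[0,0,-0.6,0],[0,0,-0.6,0],[0,0,0,0],[0,0,0,0]]]'
python3 - <<'E'
from loc import *
st(); save(get_image('wrist'),'w7'); save(get_image('side'),'s7')
E
```

```text
time: 10.35
position: [0.6927, -0.1423, 0.0689]
tool_rot: [-2.364, -2.069, 0.0]
contact_force: [-0.0, 0.1, -0.4]
opening: 0.0554
time: 11.02
position: [0.6934, -0.1425, 0.0702]
tool_rot: [2.362, 2.069, 0.002]
contact_force: [-1.2, -0.5, 5.9]
opening: 0.0341
time: 11.68
position: [0.6934, -0.1424, 0.1531]
tool_rot: [2.361, 2.069, 0.002]
contact_force: [-0.1, 0.3, -0.6]
opening: 0.0344
t 11.7 pos [ 0.6934 -0.1424  0.1531] yaw 1.4388 op 0.0344
```

View pics/w7.png

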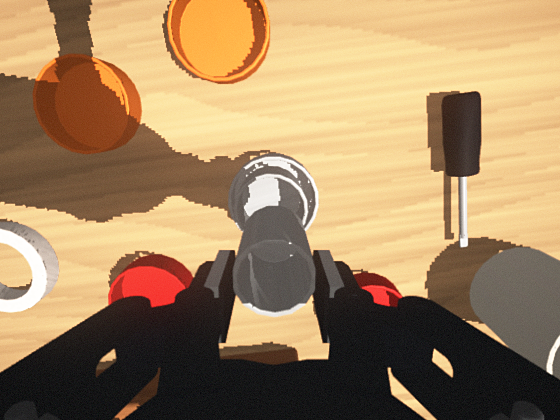

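View pics/s7.png

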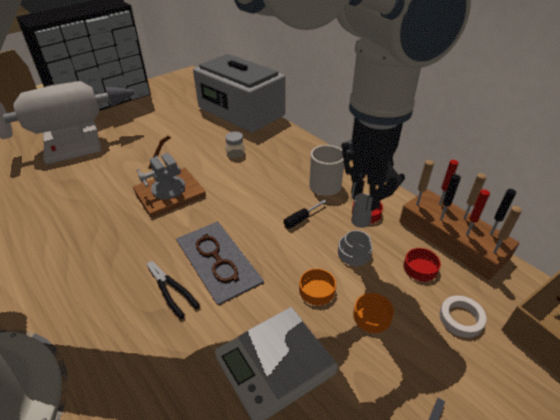

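```bash
python3 -c "
from loc import *
go(.5524,.0101,.066)"
```

```text
t 11.8 pos [ 0.6924 -0.1422  0.1511] yaw 1.4388 op 0.0341
units [ 4.417 -5.293  2.839]
```

```bash
python3 -m jog '[[[0.5,-0.6,0,0],[0.5,-0.6,0,0],[0.5,-0.6,0,0],[0.5,-0.6,0,0],[0.5,-0.6,0,0],[0.5,-0.6,0,0],[0.5,-0.6,0,0],[0.5,-0.6,0,0],[0.4,-0.5,0,0],[0,0,0,0],[0,0,0,0],[0,0,0,0],[0,0,0,0]]]'
python3 -c "
from loc import *
go(.5524,.0101,.066)
save(get_image('wrist'),'w8')"
```

```text
time: 12.87
position: [0.5531, 0.0089, 0.1511]
tool_rot: [2.363, 2.069, 0.0]
contact_force: [-0.2, -0.0, -0.1]
opening: 0.0341
t 12.9 pos [0.5531 0.0089 0.1511] yaw 1.4384 op 0.0341
units [ 0.036 -0.028  2.835]
```

View pics/w8.png

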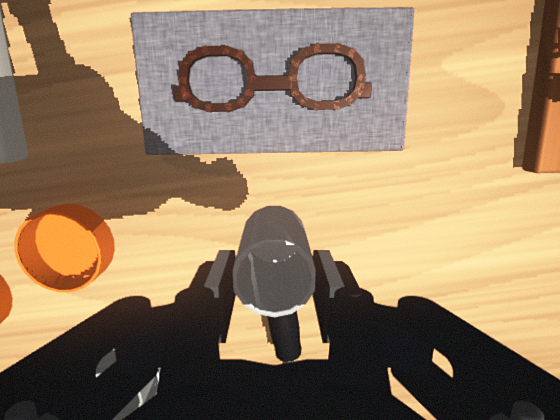

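```bash
python3 -m jog '[[[0.03,-0.03,0.6,0],[0,0,0.6,0],[0,0,0.6,0],[0,0,0.5,0],[0,0,0.3,0],[0,0,0.15,0],[0,0,0.08,0],[0,0,0.05,0],[0,0,0,0],[0,0,0,0],[0,0,0,0]]]'
python3 -m jog '[[[0,0,0,0],[0,0,0,0],[0,0,0,0],[0,0,0,0],[0,0,0,0],[0,0,0,0]]]' 0.2
python3 -m jog '[[[0,0,-0.3,0],[0,0,-0.6,0],[0,0,-0.6,0],[0,0,-0.6,0],[0,0,-0.6,0],[0,0,0,0],[0,0,0,0]]]'
python3 - <<'E'
from loc import *
im=get_image('side'); save(im,'s9'); P,R,o=cloud(im); Z=P[...,2]
m=(abs(Z-.056)<.004)&(abs(P[...,0]-.552)<.05)&(abs(P[...,1]-.01)<.05); print(m.sum(),cv2.minEnclosingCircle((P[m][:,:2]*1000).astype(np.float32)))
go(.6905,-.143)
E
```

```text
time: 13.83
position: [0.552, 0.0105, 0.0654]
tool_rot: [2.363, 2.07, 0.001]
contact_force: [-0.0, -0.2, -0.7]
opening: 0.034
time: 14.33
position: [0.5517, 0.0105, 0.0649]
tool_rot: [2.363, 2.07, 0.0]
contact_force: [-0.1, 0.4, 0.6]
opening: 0.0512
time: 14.92
position: [0.5522, 0.0105, 0.1472]
tool_rot: [2.362, 2.069, 0.002]
contact_force: [0.6, -0.5, 0.1]
opening: 0.0511
97 ((550.9542236328125, 10.594206809997559), 18.651721954345703)
t 15.0 pos [0.5517 0.0105 0.1462] yaw 1.4388 op 0.0517
units [-4.463e+00  5.260e+00  3.000e-03]
```

View pics/s9.png

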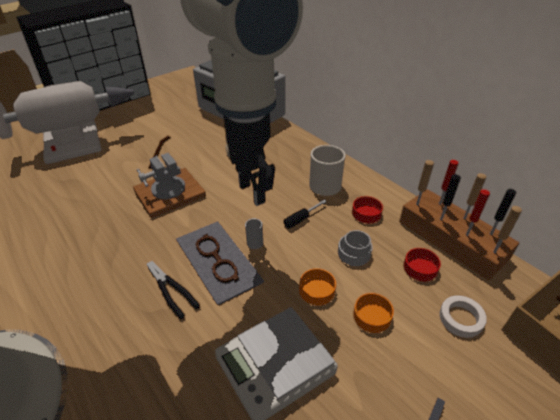

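```bash
python3 -m jog '[[[-0.5,0.6,0,0],[-0.5,0.6,0,0],[-0.5,0.6,0,0],[-0.5,0.6,0,0],[-0.5,0.6,0,0],[-0.5,0.6,0,0],[-0.5,0.6,0,0],[-0.5,0.6,0,0],[-0.46,0.46,0,0],[0,0,0,0],[0,0,0,0]]]' 0.7
python3 -m jog '[[[0,0,0,0.038],[0,0,0,0.038],[0,0,0,0.038],[0,0,0,0.038],[0,0,0,0.038],[0,0,0,0.038],[0,0,0,0.038],[0,0,0,0.038],[0,0,0,0.038],[0,0,0,0.038],[0,0,0,0.038],[0,0,0,0.038],[0,0,0,0.038],[0,0,0,0],[0,0,0,0],[0,0,0,0]]]'
cat > nest.py <<'E'
from loc import *
import sys
im=get_image('wrist'); save(im,sys.argv[1]); P,R,o=cloud(im); Z=P[...,2]
for z in (.043,.025):
    m=(abs(Z-z)<.003)&(abs(P[...,0]-.69)<.04)&(abs(P[...,1]+.143)<.04)
    if m.sum()>20: c=cv2.minEnclosingCircle((P[m][:,:2]*1000).astype(np.float32)); print(z,m.sum(),c); go(*(np.array(c[0])/1000))
E
python3 nest.py w10
```

```text
time: 15.88
position: [0.6901, -0.1434, 0.1445]
tool_rot: [-2.363, -2.068, 0.001]
contact_force: [-1.1, -0.7, -0.8]
opening: 0.0728
time: 17.22
position: [0.6901, -0.1423, 0.1456]
tool_rot: [-3.137, 0.17, 0.001]
contact_force: [1.2, 0.4, -0.0]
opening: 0.0726
0.043 911 ((690.2271118164062, -143.85000610351562), 26.050716400146484)
t 17.3 pos [ 0.6902 -0.1425  0.1457] yaw -0.1092 op 0.0725
units [ 0.006  0.046 -0.   ]
0.025 1057 ((689.0436401367188, -141.9825439453125), 34.073509216308594)
t 17.3 pos [ 0.6902 -0.1425  0.1457] yaw -0.1092 op 0.0725
units [-0.04  -0.012  0.   ]
```

View pics/w10.png

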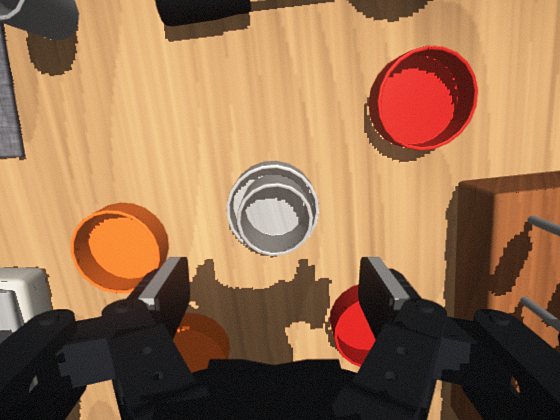

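```bash
python3 -m jog '[[[0,0.04,0.7,0],[0,0,0.7,0],[0,0,0.7,0],[0,0,0.6,0],[0,0,0.3,0],[0,0,0.15,0],[0,0,0,0],[0,0,0,0]]]'
python3 -m jog '[[[0,0,0,0],[0,0,0,0],[0,0,0,0],[0,0,0,0],[0,0,0,0],[0,0,0,0],[0,0,0,0]]]' -1 30
python3 -m jog '[[[0,0,-0.15,0],[0,0,-0.3,0],[0,0,-0.5,0],[0,0,-0.6,0],[0,0,-0.6,0],[0,0,-0.6,0],[0,0,-0.6,0],[0,0,0,0],[0,0,0,0]]]'
python3 - <<'E'
from loc import *
go(.4817,.1647); save(get_image('wrist'),'w11')
E
```

```text
time: 17.93
position: [0.6908, -0.1442, 0.0522]
tool_rot: [3.136, -0.176, 0.001]
contact_force: [-0.4, 0.5, -0.2]
opening: 0.0724
time: 18.52
position: [0.691, -0.1442, 0.0529]
tool_rot: [3.136, -0.177, 0.003]
contact_force: [-0.7, 0.6, 6.8]
opening: 0.0493
time: 19.27
position: [0.691, -0.1442, 0.1536]
tool_rot: [3.136, -0.177, 0.004]
contact_force: [0.2, 0.1, -1.1]
opening: 0.0496
t 19.3 pos [ 0.691  -0.1442  0.1536] yaw -0.113 op 0.0496
units [-8.092 -9.445 -0.026]
```

View pics/w11.png

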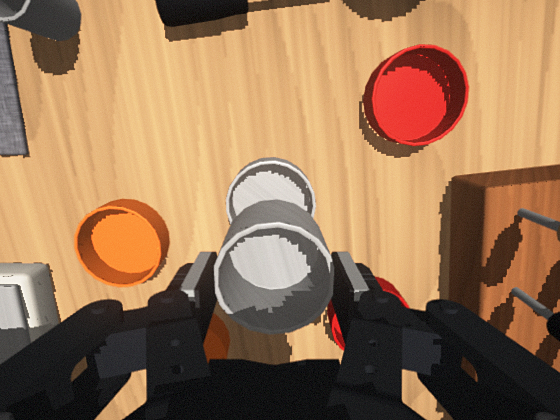

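```bash
python3 -m jog '[[[-0.5,-0.59,0,0],[-0.5,-0.59,0,0],[-0.5,-0.59,0,0],[-0.5,-0.59,0,0],[-0.5,-0.59,0,0],[-0.5,-0.59,0,0],[-0.5,-0.59,0,0],[-0.5,-0.59,0,0],[-0.5,-0.59,0,0],[-0.5,-0.59,0,0],[-0.5,-0.59,0,0],[-0.5,-0.59,0,0],[-0.5,-0.59,0,0],[-0.5,-0.59,0,0],[-0.5,-0.59,0,0],[-0.5,-0.59,0,0],[0,0,0,0],[0,0,0,0],[0,0,0,0]]]'
python3 - <<'E'
from loc import *
go(.4817,.1647,.051); save(get_image('wrist'),'w12')
E
```

```text
time: 20.9
position: [0.4839, 0.1642, 0.1515]
tool_rot: [3.136, -0.177, -0.001]
contact_force: [-0.6, -0.9, -0.2]
opening: 0.0496
t 20.9 pos [0.4839 0.1642 0.1515] yaw -0.1126 op 0.0496
units [-0.072 -0.009  3.349]
```

View pics/w12.png

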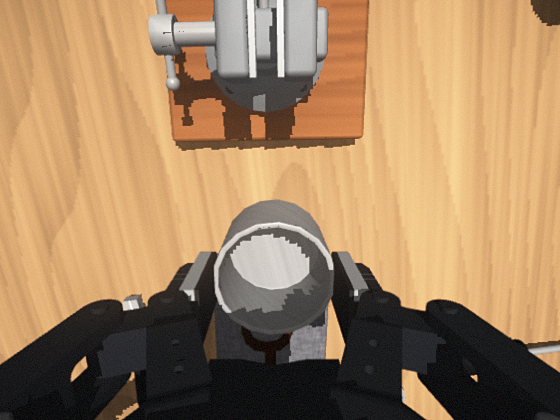

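```bash
python3 -m jog '[[[-0.07,0,0.6,0],[0,0,0.6,0],[0,0,0.6,0],[0,0,0.6,0],[0,0,0.5,0],[0,0,0.3,0],[0,0,0.1,0],[0,0,0.06,0],[0,0,0,0],[0,0,0,0],[0,0,0,0]]]'
python3 -m jog '[[[0,0,0,0],[0,0,0,0],[0,0,0,0],[0,0,0,0],[0,0,0,0],[0,0,0,0]]]' 0.55
python3 -m jog '[[[0,0,-0.3,0],[0,0,-0.6,0],[0,0,-0.6,0],[0,0,-0.6,0],[0,0,-0.6,0],[0,0,-0.6,0],[0,0,0,0],[0,0,0,0]]]'
python3 - <<'E'
from loc import *
for n in ('wrist','side'):
    im=get_image(n); save(im,n[0]+'13'); P,R,o=cloud(im); Z=P[...,2]
    m=(abs(Z-.041)<.004)&(abs(P[...,0]-.482)<.04)&(abs(P[...,1]-.165)<.04); print(m.sum(),cv2.minEnclosingCircle((P[m][:,:2]*1000).astype(np.float32)))
go(.689,-.1427)
E
```

```text
time: 21.87
position: [0.4822, 0.1647, 0.0518]
tool_rot: [-3.136, 0.178, -0.002]
contact_force: [0.0, 0.2, -0.9]
opening: 0.0497
time: 22.37
position: [0.4818, 0.1647, 0.0511]
tool_rot: [-3.137, 0.178, -0.0]
contact_force: [-0.7, 0.1, 1.0]
opening: 0.066
time: 23.03
position: [0.4822, 0.1648, 0.1513]
tool_rot: [-3.136, 0.177, -0.004]
contact_force: [-0.2, 0.0, -0.1]
opening: 0.0658
844 ((482.2073974609375, 165.17059326171875), 25.951618194580078)
121 ((481.2624206542969, 165.24468994140625), 27.551225662231445)
t 23.1 pos [0.4815 0.1646 0.1499] yaw -0.1131 op 0.0666
units [ 8.030e+00  9.396e+00 -2.000e-03]
```

View pics/s13.png

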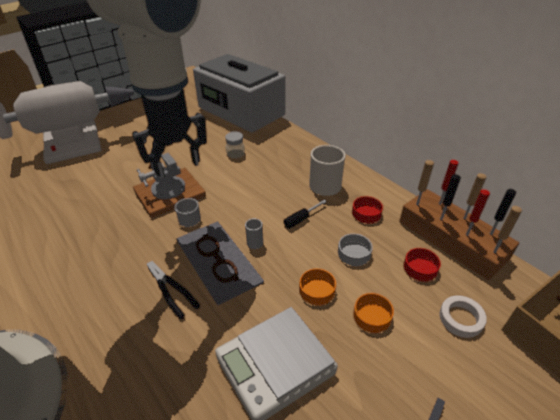

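```bash
python3 -m jog '[[[0.5,0.587,0,0],[0.5,0.587,0,0],[0.5,0.587,0,0],[0.5,0.587,0,0],[0.5,0.587,0,0],[0.5,0.587,0,0],[0.5,0.587,0,0],[0.5,0.587,0,0],[0.5,0.587,0,0],[0.5,0.587,0,0],[0.5,0.587,0,0],[0.5,0.587,0,0],[0.5,0.587,0,0],[0.5,0.587,0,0],[0.5,0.587,0,0],[0.5,0.587,0,0],[0,0,0,0],[0,0,0,0],[0,0,0,0]]]' 1
python3 nest.py w14
```

```text
time: 24.72
position: [0.6876, -0.1419, 0.149]
tool_rot: [-3.136, 0.178, 0.003]
contact_force: [-0.6, 0.1, 0.2]
opening: 0.0856
0.025 1032 ((689.1842041015625, -141.95123291015625), 34.08238983154297)
t 24.8 pos [ 0.6877 -0.1416  0.1493] yaw -0.1127 op 0.0855
units [ 0.051  0.007 -0.   ]
```

View pics/w14.png

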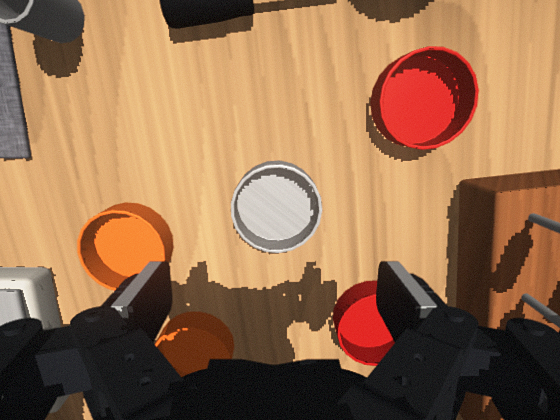

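```bash
python3 -m jog '[[[0.05,0.01,0.7,0],[0,0,0.7,0],[0,0,0.7,0],[0,0,0.7,0],[0,0,0.6,0],[0,0,0.35,0],[0,0,0.2,0],[0,0,0,0],[0,0,0,0]]]'
python3 -m jog '[[[0,0,0,0],[0,0,0,0],[0,0,0,0],[0,0,0,0],[0,0,0,0],[0,0,0,0],[0,0,0,0]]]' -1 35
python3 -m jog '[[[0,0,-0.15,0],[0,0,-0.3,0],[0,0,-0.5,0],[0,0,-0.6,0],[0,0,-0.6,0],[0,0,-0.6,0],[0,0,-0.6,0],[0,0,0,0],[0,0,0,0]]]'
python3 - <<'E'
from loc import *
go(.430,-.2335); save(get_image('wrist'),'w15')
E
```

```text
time: 25.52
position: [0.6902, -0.1427, 0.0322]
tool_rot: [3.136, -0.177, 0.001]
contact_force: [-0.1, 0.3, 0.6]
opening: 0.0853
time: 26.1
position: [0.6906, -0.143, 0.0336]
tool_rot: [3.136, -0.177, 0.003]
contact_force: [-3.3, 1.7, 12.4]
opening: 0.0669
time: 26.85
position: [0.6906, -0.1431, 0.1339]
tool_rot: [3.136, -0.178, 0.004]
contact_force: [-0.1, 0.8, -1.0]
opening: 0.0665
t 26.9 pos [ 0.6906 -0.1431  0.1339] yaw -0.1131 op 0.0665
units [-8.29   3.975 -0.021]
```

View pics/w15.png

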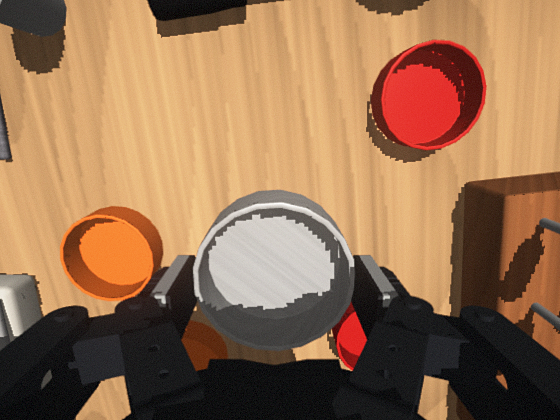

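```bash
python3 -m jog '[[[-0.55,0.265,0,0],[-0.55,0.265,0,0],[-0.55,0.265,0,0],[-0.55,0.265,0,0],[-0.55,0.265,0,0],[-0.55,0.265,0,0],[-0.55,0.265,0,0],[-0.55,0.265,0,0],[-0.55,0.265,0,0],[-0.55,0.265,0,0],[-0.55,0.265,0,0],[-0.55,0.265,0,0],[-0.55,0.265,0,0],[-0.55,0.265,0,0],[-0.55,0.265,0,0],[0,0,0,0],[0,0,0,0],[0,0,0,0]]]'
python3 - <<'E'
from loc import *
go(.430,-.2335,.0745); save(get_image('wrist'),'w16')
E
```

```text
time: 28.4
position: [0.4308, -0.2334, 0.1318]
tool_rot: [-3.136, 0.178, 0.0]
contact_force: [0.4, 0.7, -0.6]
opening: 0.0664
t 28.4 pos [ 0.4308 -0.2334  0.1318] yaw -0.1134 op 0.0664
units [-0.027  0.007  1.91 ]
```

View pics/w16.png

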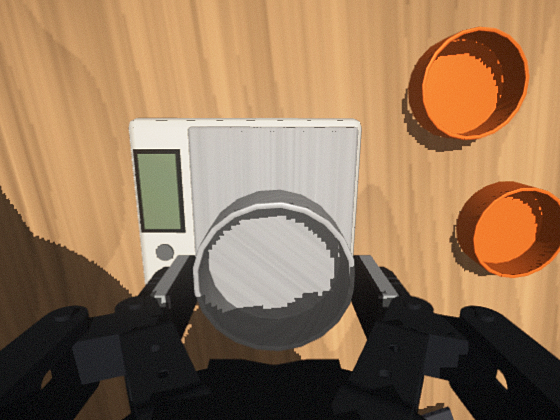

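```bash
python3 -m jog '[[[-0.03,0,0.6,0],[0,0,0.6,0],[0,0,0.4,0],[0,0,0.2,0],[0,0,0.1,0],[0,0,0.03,0],[0,0,0,0],[0,0,0,0],[0,0,0,0]]]'
python3 -m jog '[[[0,0,0,0],[0,0,0,0],[0,0,0,0],[0,0,0,0],[0,0,0,0],[0,0,0,0]]]' 1
python3 -m jog '[[[0,0,-0.3,0],[0,0,-0.6,0],[0,0,-0.6,0],[0,0,-0.6,0],[0,0,-0.6,0],[0,0,-0.6,0],[0,0,-0.6,0],[0,0,0,0],[0,0,0,0],[0,0,0,0]]]'
python3 - <<'E'
from loc import *
st()
for n in ('wrist','side','scene'):
    im=get_image(n); save(im,n+'_17'); P,R,o=cloud(im); Z=P[...,2]; print(n)
    for nm,z,c in (('dish',.065,(.43,-.2335)),('cup',.04,(.482,.165)),('pot',.055,(.552,.01))):
        m=(abs(Z-z)<.004)&(np.hypot(P[...,0]-c[0],P[...,1]-c[1])<.05)
        if m.sum()>20: print(nm,m.sum(),cv2.minEnclosingCircle((P[m][:,:2]*1000).astype(np.float32)))
    # front
    hsv=cv2.cvtColor(im['frame'],cv2.COLOR_RGB2HSV); m=(hsv[...,1]>75)&(hsv[...,2]<140)&(Z>.008)&(Z<.018)&(abs(P[...,0]-.465)<.045)&(abs(P[...,1]-.02)<.085)
    if m.sum()>60: print('front',m.sum(),np.median(Z[m]),cv2.minAreaRect((plane(R,o,.013)[m][:,:2]*1000).astype(np.float32)))
E
```

```text
time: 29.2
position: [0.43, -0.2335, 0.0747]
tool_rot: [3.136, -0.177, 0.001]
contact_force: [-0.5, 0.3, -0.7]
opening: 0.0662
time: 29.7
position: [0.4296, -0.2333, 0.0742]
tool_rot: [3.137, -0.178, -0.0]
contact_force: [-0.7, -0.1, 0.7]
opening: 0.0856
time: 30.53
position: [0.4294, -0.2332, 0.1911]
tool_rot: [-3.137, 0.178, 0.0]
contact_force: [0.2, -0.3, 0.0]
opening: 0.0855
t 30.5 pos [ 0.4294 -0.2332  0.1911] yaw -0.1131 op 0.0855
wrist
dish 1043 ((430.0294494628906, -232.5586395263672), 33.93278121948242)
side
dish 333 ((429.3445739746094, -233.097412109375), 34.38941192626953)
cup 131 ((480.8763122558594, 164.1353302001953), 27.314247131347656)
pot 37 ((545.3184814453125, 12.529327392578125), 17.3811092376709)
front 359 0.014126626369171502 ((460.12530517578125, 22.44489288330078), (135.00619506835938, 43.50177001953125), 81.37434387207031)
scene
dish 109 ((429.5030822753906, -234.24044799804688), 34.68791580200195)
cup 61 ((482.67626953125, 162.96990966796875), 26.821102142333984)
pot 48 ((548.7308349609375, 9.795827865600586), 18.209871292114258)
front 216 0.012545438376283247 ((460.5254821777344, 18.46936798095703), (137.24012756347656, 43.339717864990234), 83.44548034667969)
```

View pics/side_17.png

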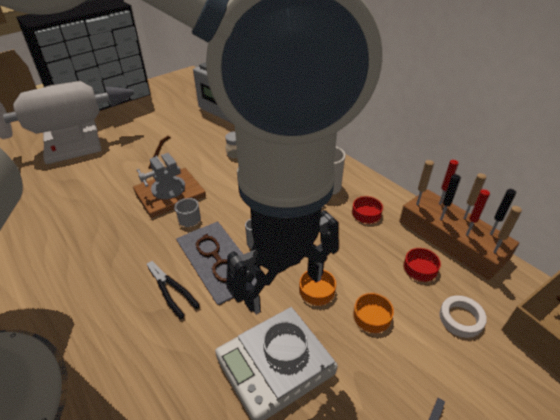

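View pics/scene_17.png

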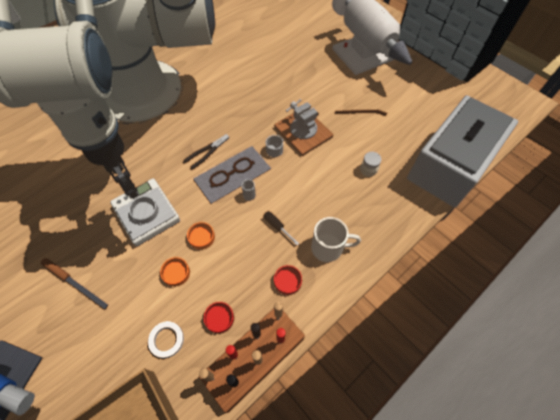

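All four items check out in both fixed views, so I'm handing in.

```bash
python3 -c "
from workcell import *
print(finish_job())"
```

```text
the job is handed in; nothing more can be done
None
```

The bench is set out and the job was handed in at about 31 s. No verdict is reported, so these results rest on my last camera checks (all distances are from those images):

| Item | Where it stands | Last measurement |
|---|---|---|
| Front | Flat on the pad | About 2 mm from the pad's centre. Angle to the pad is about 0 rad in the scene view and 0.03 in the side view (limit 0.15). |
| Dish | On the scale's pan | Within about 1 mm of its centre in all three views. |
| Cup | On the bench between pad and vice | Within about 2 mm of the middle of the gap and opposite the pad's middle. |
| Pot | On the bench behind the pad | About 19 mm clear of the pad in the side view just after release, and near its y = 0. |

- **Pot readings disagree:** the last two views, where the pot was partly hidden, put it 2–5 mm nearer the pad in x than the side view taken right after release. All are inside the allowed range.
- **Contact forces:** the largest reading after any move was about 13 N, as the gripper closed on the dish.
- **Other objects:** the mug, jar, screwdriver and coloured look-alike dishes were not touched. They look unmoved in the last pictures, though I did not remeasure them.
- **Gripper:** it was open and clear of everything, about 117 mm above the point where it released the dish.

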